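# Click the toy pedal bin shut

## Robot

A 6-joint arm with a two-finger parallel gripper is mounted at the origin on the work surface. World frame = base frame: x ahead of the robot, y to its left, z up, the work surface at z = 0. Lengths are in m, angles in rad, forces in N, time in s.
With the tool pointing down it reaches from about 0.375 to 0.9 m from the base axis. Payload 3.1 kg.
Tool frame: the origin (TCP) lies at the very end of the fingers, on their centre line; the grasp point (between the pads) lies 19 mm behind it; x points along the fingers, z is the direction in which the jaws open and shut, and the axes are right-handed (so a half turn about x gives the same grasp; the last joint's range is limited). The gripper opens to 85 mm and grips with 20 to 120 N. Pads are 22 mm wide; open, the fingers measure 114 mm over their backs; the gripper's body (76 mm by 85 mm) begins 54 mm behind the grasp point. The pads swing forward as they close: fully open they stand 13 mm farther back than shut.
Start: joints at [1.131, 0.527, 1.433, -0, 1.181, -0.178], TCP at [0.161, 0.604, 0.209] pointing down, gripper open.
Joint ranges: [-3.08, 3.08], [-0.75, 2.2], [0.22, 2.44], [-1.43, 4.57], [0, 2.65], [-2.85, 2.85]. Speed limits (rad/s): [2.79, 2.79, 3.14, 3.14, 3.14, 3.14].

## Interface

Orientations are given as a unit quaternion [x, y, z, w].
In Python, from station import manip, viewer, job gives the robot as it stands.
- The arm moves only by the tool move_arm, never from a script. Its argument "deltas" is one flat list of numbers, 7 for each row, row after row: the finger opening in mm, from 0 to 85.4, then the shift along the tool's x, y, z in mm, then the turn, a rotation vector about the tool's x, y, z in degrees. In form: [jaw, tx, ty, tz, rx, ry, rz, jaw, tx, ty, tz, rx, ry, rz, ...]. A call has 1 to 10 rows; each row shifts and turns the commanded pose from where the row before left it, along the tool's axes as they then stand; what a row does not reach is not made up. A row lasts 1/10 s, in which the tool goes at most 50 mm and 8.59 degrees, less where a joint would pass 70% of its speed; a pose out of reach is approached as far as the arm can. A call is refused whole if a number of a shift passes 50 or a number of a turn 8.59, either way. A call with a gripper value outside its range is refused whole. The fingers move at their own pace and stop on an object; "force" is the grip in N (left out, the last holds). Time passes only in rows, so rows that do not move let the fingers close. It gives the time, the measured TCP pose, the force and the opening at its end, in the units of the state.
- manip.sense(): the state, without advancing time (a new reading comes with each control period).
- viewer.snapshot(name): name is "scene" or "top" or "wrist"; returns a dict with "image" (400x640x3 uint8, red, green, blue), "depth" (400x640 float32, m along the optical axis (not along the pixel's ray), 0 where there is no reading), "fovy" (degrees; the focal length in pixels is half the picture's height over the tangent of half this angle, whatever the lens; pixels are square), "cx", "cy" (the principal point, pixels), "k1" (the pictures are not rectified: a ray, as slopes to the right and down, at radius r is drawn at 1 + k1 r^2 times it, then the intrinsics apply), "R" (3x3) and "t" (3): a world point X has camera coordinates R X + t. Camera axes: x right, y down, z forward; pixel columns grow to the right and rows downward; lengths in m; the calibration is good to about 2 mm. A picture is of the moment at which its call begins.
- job.sign_off(): hands the job in, once; it reports no verdict.
The state is a dict: "t": time; "q": joint angles; "qd": joint speeds; "tau": joint torques, N m; "tcp_pos": TCP position; "tool_rot": TCP orientation; "force": force on the tool from outside, world axes, zero at the start; "ft_torque": the same for the moment, N m; "finger_gap": opening from 0.0 (shut) to 1.0 (fully open).
Only numpy, scipy, OpenCV 4.12 (cv2) and the standard library are available. Lean on these libraries where they do the work, as an engineer would, in place of code of your own. Each camera call takes 0.05 s, during which the arm holds its last target.

## Task

Push the flip-top lid of the red toy pedal bin down against its soft rim seal until the catch at its front clicks over it and it stays fully shut by itself. The blue bin is to stay open: leave its lid just as it stands.

Things in the scene. Friction and masses are not known exactly. Their poses are not given: they have to be found in the camera images.
- red_lid (a joint): Hinge of the red toy bin's lid: 0 = shut, grows as it opens upward, stays where left. The lid rides on the sprung catch from 0.18 rad and squeezes the seal from 0.07; pushed down 80 to 90 mm from the hinge this takes up to about 15 N. Under 0.007 the catch snaps over it; hard stop at -0.02. Latched it rests near 0.01; let go unlatched, the seal lifts it to above 0.03.
- red_hinge (a point): Middle of the red lid's hinge axis, at the back of the red bin (square tub 110 x 110 x 140 mm, fixed to the table), 146 mm above the table. z up, y along the hinge axis, x from the bin's front to its back: the shut lid reaches 115 mm along -x. A black pedal and a white sprung catch, 30 mm wide, mark the bin's front.
- red_lid_edge (a point): Middle of the red lid's front edge, on its top face; moves with the lid: a flat plate 8 mm thick, 116 mm wide, its underside in the plane of the hinge axis, with a thin white panel on top. The catch's nose overhangs the shut lid's edge by 5 mm and rises 17 mm above its top: push the white panel, at least 20 mm behind the edge.
- blue_lid_edge (a point): Middle of the front edge of the blue bin's lid, on its top face, 115 mm from its hinge; moves with the lid. The blue bin is the red one's twin in blue, also open, to be left alone.
Mind the look-alikes: they are no part of the job. What is meant by the part that bears red_lid is not green or turquoise, and is the larger of those in its own colour.

How it is judged:
At the end, for the whole second after the job is handed in: The red lid is held shut by its catch with nothing pressing on it (less than 0.02 rad open, at rest), and the blue lid's front edge is within 15 mm of where it was (value of joint red_lid below 0.02 rad and velocity of joint red_lid between -0.05 and 0.05 rad/s and distance of blue_lid_edge from where it was at the start of the episode below 0.015 m); the robot touches nothing.
It fails at once if the blue bin's lid is moved (its front edge by more than 15 mm) (distance of blue_lid_edge from where it was at the start of the episode above 0.015 m).
It also fails if it takes over 29 s, if anything falls off the work surface, if the arm or the gripper's body presses on something with over 40 N, if the wrist force passes 120 N, or if a joint passes its speed limit or range.

## Working session

There is one attempt and no reset: what is moved stays moved. The work goes in short steps, Python scripts to look and compute and a tool call to move; the robot and the scene stay as the last step left them, time stands still between calls to the robot, and variables do not carry over. Pictures are saved under pics/ and viewed, and the job is handed in when it is done.

Besides the shell and the picture viewer there is one more tool, called as name(argument=value, ...), one argument or row to a line, values as JSON. move_arm: Moves the arm, as the interface text tells. Its arguments: {"type":"object","properties":{"deltas":{"type":"array"},"force":{"type":"number"}},"required":["deltas"]}

```bash
mkdir -p pics; ls
cat > h.py <<'E'
import numpy as np, cv2
from station import manip, viewer, job
def snap(n,tag):
    s=viewer.snapshot(n); cv2.imwrite(f'pics/{tag}.png',s['image'][:,:,::-1]); np.savez(f'{tag}.npz',**s); return s
def load(tag): 
    return dict(np.load(f'{tag}.npz'))
def cloud(s):
    h,w=s['depth'].shape; f=h/2/np.tan(np.radians(s['fovy'])/2)
    K=np.array([[f,0,s['cx']],[0,f,s['cy']],[0,0,1]],float)
    u,v=np.meshgrid(np.arange(w),np.arange(h))
    p=np.stack([u,v],-1).reshape(-1,1,2).astype(float)
    r=cv2.undistortPoints(p,K,np.array([float(s['k1']),0,0,0])).reshape(h,w,2)
    d=s['depth'][...,None]
    c=np.concatenate([r*d,d],-1)
    return (c-s['t'])@s['R']
E
python3 - <<'E'
from h import *
for n in ['scene','top','wrist']:
    s=snap(n,n+'0'); print(n,s['fovy'],s['k1'],s['t'])
print(manip.sense())
E
```

```text
pics
scene 49.985150680314675 -0.07344553641143335 [-0.16231549 -0.31352061  1.52966578]
top 49.329403750065275 -0.07734457313345156 [-0.04910258  0.51040714  1.04215125]
wrist 67.28661835513918 -0.03849149083030112 [-0.62325397 -0.0364982   0.37919847]
{'t': 0.15, 'q': array([ 1.13150105e+00,  5.28256934e-01,  1.43362131e+00,  1.43998912e-06,
        1.18138978e+00, -1.78525494e-01]), 'qd': array([-7.88653728e-05, -1.97799909e-03, -2.29426693e-03, -1.63939761e-03,
       -9.25427976e-04,  1.70448151e-04]), 'tau': array([ 7.88084490e-04, -4.42743587e+01, -1.78277171e+01, -2.32046441e-04,
        5.58403219e-03,  2.67608203e-05]), 'tcp_pos': array([0.16087255, 0.60333254, 0.20835156]), 'tool_rot': array([-0.43101903,  0.56129034,  0.43047651,  0.5602372 ]), 'force': array([-0.01128384,  0.16883126,  0.56333324]), 'ft_torque': array([0.0461175 , 0.02096556, 0.01172428]), 'finger_gap': 1.0048798854934309}
```

View pics/scene0.png

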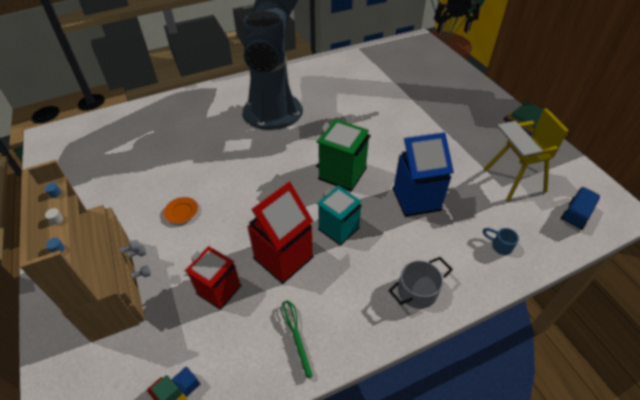

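View pics/top0.png

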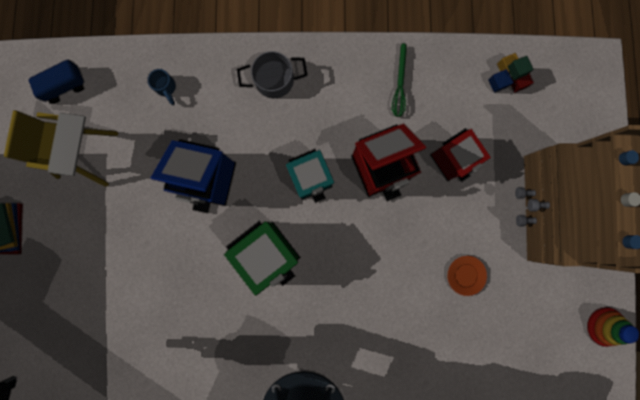

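View pics/wrist0.png

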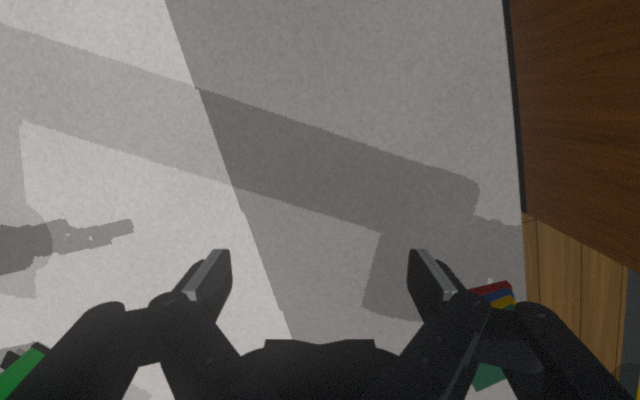

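The scene view shows the large red bin at about (282,230), lid ajar, next to a small red one at (213,275). In the top view the large red bin is at (390,160), with its black pedal at (392,195) towards the robot. Next I'll measure it.

```bash
python3 - <<'E'
from h import *
for tag,(x0,x1,y0,y1) in [('top0',(345,430,115,205)),('scene0',(240,318,178,285))]:
    s=load(tag); P=cloud(s); im=s['image']
    hsv=cv2.cvtColor(im,cv2.COLOR_RGB2HSV)
    roi=np.zeros(im.shape[:2],bool); roi[y0:y1,x0:x1]=1
    red=roi&((hsv[...,0]<8)|(hsv[...,0]>172))&(hsv[...,1]>130)&(s['depth']>0)
    print(tag,red.sum(),'z',np.percentile(P[red][:,2],[1,10,50,90,99]))
    # white panel: low-sat connected inside
    gray=(roi&(hsv[...,1]<60)&(P[...,2]>0.14)&(s['depth']>0)).astype(np.uint8)
    n,l,st,c=cv2.connectedComponentsWithStats(gray)
    k=1+np.argmax(st[1:,4]); m=cv2.erode((l==k).astype(np.uint8),np.ones((3,3)))>0
    W=P[m]; ce=np.median(W,0); 
    for _ in range(3):
        U,S,V=np.linalg.svd(W-W.mean(0),full_matrices=False); nn=V[2]*np.sign(V[2][2]); r=(W-W.mean(0))@nn
        W=W[abs(r)<0.006]
    print('panel n',m.sum(),'cent px',c[k],'mean',W.mean(0),'normal',nn,'tilt deg',np.degrees(np.arccos(nn[2])),'az',np.degrees(np.arctan2(nn[1],nn[0])),'res',np.std(r))
    # all lid points (red or white) on plane
    al=(red|(l==k)); A=P[al]; rr=(A-W.mean(0))@nn; L=A[abs(rr)<0.005]
    d=np.array([nn[0],nn[1],0]);d/=np.linalg.norm(d); # az dir
    e2=np.cross(nn,[0,0,1]);e2/=np.linalg.norm(e2);e1=np.cross(e2,nn)
    a=(L-W.mean(0))@e1;b=(L-W.mean(0))@e2
    print('e1',e1,'e2',e2,np.percentile(a,[1,99]),np.percentile(b,[1,99]))
    rect=cv2.minAreaRect(np.stack([a,b],1).astype(np.float32));print('rect',rect)
    for q in cv2.boxPoints(rect): print(' corner',W.mean(0)+q[0]*e1+q[1]*e2)
E
python3 - <<'E'
import cv2
im=cv2.imread('pics/top0.png')[100:220,330:500]; cv2.imwrite('pics/ct.png',cv2.resize(im,None,fx=4,fy=4))
E
```

```text
top0 1888 z [0.01000466 0.0345028  0.15256553 0.23419654 0.2377697 ]
panel n 590 cent px [388.72163588 143.80211082] mean [ 0.62137697 -0.18400181  0.19697782] normal [0.70159225 0.28353351 0.65374083] tilt deg 49.17575853675143 az 22.005043431036032 res 0.0008791780690357967
e1 [-0.60611638 -0.24494898  0.75671853] e2 [ 0.37468821 -0.92715088  0.        ] [-0.06117115  0.05561586] [-0.05738788  0.0540199 ]
rect ((-0.003427322953939438, -0.001476529985666275), (0.12105989456176758, 0.11393866688013077), 0.16593362390995026)
 corner [ 0.68096909 -0.21958264  0.14845551]
 corner [ 0.63807779 -0.11402558  0.14870521]
 corner [ 0.56483308 -0.14400401  0.24031309]
 corner [ 0.60772438 -0.24956108  0.24006339]
scene0 3134 z [0.01357811 0.03594345 0.12507311 0.22809739 0.23833455]
panel n 840 cent px [283.31182796 214.56695992] mean [ 0.62063167 -0.18354409  0.19915209] normal [0.70030872 0.28682345 0.65368188] tilt deg 49.18022169226336 az 22.272394825682355 res 0.0015129239047944733
e1 [-0.60491226 -0.2477522   0.75676945] e2 [ 0.37901035 -0.92539243  0.        ] [-0.06574541  0.05319354] [-0.05535901  0.05694811]
rect ((-0.0066299960017204285, 0.0007213279604911804), (0.11538639664649963, 0.12330354750156403), 89.56488800048828)
 corner [ 0.64078526 -0.11423248  0.14714832]
 corner [ 0.56584468 -0.14391381  0.24045799]
 corner [ 0.609046   -0.25090552  0.24112111]
 corner [ 0.68398658 -0.22122419  0.14781144]
```

View pics/ct.png

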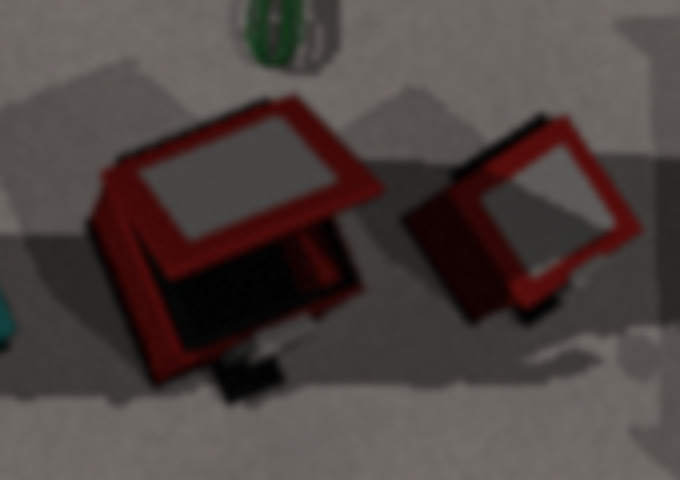

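The lid is about 49° open and the hinge is near (0.652, -0.171, 0.146). The bin's front-to-back direction is yaw 22°, and both views agree. The plan is to close the fingers, point the tool down, and follow the lid's arc at about 82 mm from the hinge.

```bash
cat >> h.py <<'E'
from scipy.spatial.transform import Rotation as Ro
H=np.array([0.652,-0.1712,0.146]); F=np.array([-np.cos(np.radians(22.1)),-np.sin(np.radians(22.1)),0])
def go(target):
    s=manip.sense(); R=Ro.from_quat(s['tool_rot']).as_matrix()
    d=R.T@(np.array(target)-s['tcp_pos'])*1000
    y=R[:,1]; print('t',s['t'],'tcp',s['tcp_pos'].round(4),'F',s['force'].round(1),'shift mm',d.round(1),'gap',s['finger_gap'])
    ang=[np.degrees(np.arctan2(*(R[:,k][[1,0]]))) for k in (1,2)]; print('xaxis',R[:,0].round(3),'yaw of tool y,z',np.round(ang,1),'q',s['q'].round(2))
E
python3 - <<'E'
from h import *
go(H+F*0.030+[0,0,0.18])
# blue lid extent
s=load('top0');P=cloud(s);hsv=cv2.cvtColor(s['image'],cv2.COLOR_RGB2HSV)
m=np.zeros(hsv.shape[:2],bool);m[130:210,145:240]=1
m&=(hsv[...,0]>100)&(hsv[...,0]<130)&(hsv[...,1]>130)
print(np.percentile(P[m],[1,50,99],axis=0))
E
```

```text
t 0.15 tcp [0.1609 0.6033 0.2084] F [-0.   0.2  0.6] shift mm [-116.8 -650.2 -640. ] gap 1.0048798854934309
xaxis [-0.001 -0.002 -1.   ] yaw of tool y,z [165.1  75.1] q [ 1.13  0.53  1.43  0.    1.18 -0.18]
[[0.51179267 0.16907603 0.01045457]
 [0.55874815 0.19343193 0.15726144]
 [0.63550672 0.29195462 0.21741806]]
```

move_arm(
  deltas=[0,-40,0,0,0,0,0,0,-40,-15,-15,0,0,0,0,-30,-25,-25,0,0,0,0,-6,-32,-32,0,0,0,0,0,-33,-33,0,0,0,0,0,-33,-33,0,0,0,0,0,-33,-33,0,0,0,0,0,-33,-33,0,0,0,0,0,-33,-33,0,0,0,0,0,-33,-33,0,0,0],
)

```text
t: 1.15
tcp_pos: [0.3527, 0.2716, 0.3251]
tool_rot: [-0.431, 0.561, 0.431, 0.561]
force: [1.1, -0.3, -0.0]
finger_gap: -0.001
```

move_arm(
  deltas=[0,0,-33,-33,0,0,0,0,0,-33,-33,0,0,0,0,0,-33,-33,0,0,0,0,0,-33,-33,0,0,0,0,0,-33,-33,0,0,0,0,0,-33,-33,0,0,0,0,0,-33,-33,0,0,0,0,0,-33,-33,0,0,0,0,0,-33,-32,0,0,0,0,0,-33,-30,0,0,0],
)

```text
t: 2.15
tcp_pos: [0.5876, -0.1286, 0.3247]
tool_rot: [-0.43, 0.561, 0.431, 0.561]
force: [-0.1, 1.2, 0.3]
finger_gap: 0.004
```

move_arm(
  deltas=[0,0,-20,-15,0,0,0,0,0,0,0,-7.4,0,0,0,0,0,0,-7.4,0,0,0,0,0,0,-7.4,0,0,0,0,0,0,-7.4,0,0,0,0,0,0,-7.3,0,0,0,0,0,0,0,0,0],
)

```text
t: 2.85
tcp_pos: [0.6023, -0.1463, 0.3246]
tool_rot: [-0.586, 0.396, 0.586, 0.396]
force: [-0.1, -0.2, 0.6]
finger_gap: -0.0
```

Run:
```python
from h import *
go(H+F*0.050+[0,0,0.08])
snap('scene','scene1')
```

```text
t 2.85 tcp [ 0.6023 -0.1463  0.3246] F [-0.1 -0.2  0.6] shift mm [ 98.6  13.2 -41.9] gap -0.00023376522481665223
xaxis [-0.001  0.    -1.   ] yaw of tool y,z [-158.1  111.9] q [-0.42  0.42  1.29  0.    1.43 -2.37]
```

View pics/scene1.png

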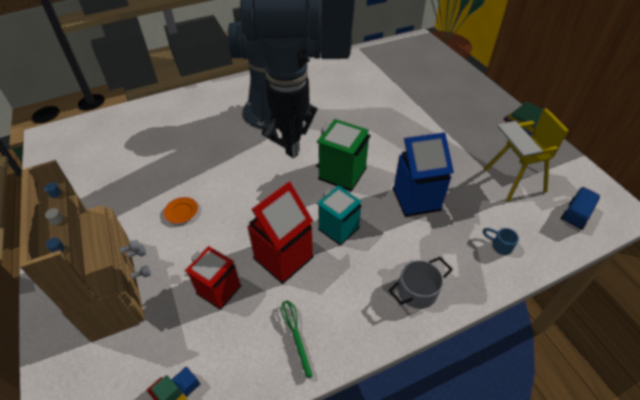

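Run:
```python
from h import *
go(H+F*0.036+[0,0,0.085])
s=load('scene1');f=200/np.tan(np.radians(s['fovy'])/2);K=np.array([[f,0,s['cx']],[0,f,s['cy']],[0,0,1]],float)
for X in (manip.sense()['tcp_pos'],[0.588,-.197,.239]): print(cv2.projectPoints(np.array([X],float),cv2.Rodrigues(s['R'])[0],s['t'],K,np.array([float(s['k1']),0,0,0]))[0].ravel())
for a in (.858,.75,.6,.45,.3,.2,.1,.05,0,-.02):
    r=88; print(a,'u',round(r*np.cos(a)-9*np.sin(a)-11,1),'z',round(146+r*np.sin(a)+9*np.cos(a),1))
```

```text
t 2.9 tcp [ 0.6024 -0.1463  0.3247] F [-0.2  0.3  0.8] shift mm [ 93.7  -0.9 -41.8] gap 0.0010216489258155338
xaxis [-0.001  0.    -1.   ] yaw of tool y,z [-158.2  111.8] q [-0.42  0.42  1.29 -0.    1.43 -2.37]
[292.84122388 163.76711139]
[271.0330092  194.54643478]
0.858 u 39.7 z 218.5
0.75 u 47.3 z 212.6
0.6 u 56.5 z 203.1
0.45 u 64.3 z 192.4
0.3 u 70.4 z 180.6
0.2 u 73.5 z 172.3
0.1 u 75.7 z 163.7
0.05 u 76.4 z 159.4
0 u 77.0 z 155.0
-0.02 u 77.2 z 153.2
```

Run:
```python
import cv2
im=cv2.imread('pics/scene1.png')[90:270,220:360]; cv2.imwrite('pics/cs1.png',cv2.convertScaleAbs(cv2.resize(im,None,fx=4,fy=3.3),alpha=1.5,beta=20))
```

```text
(no output)
```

View pics/cs1.png

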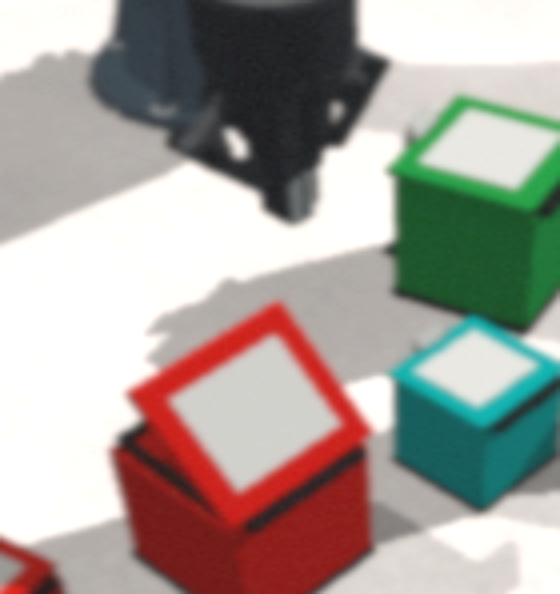

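Run:
```python
from h import *
s=load('scene1');P=cloud(s)
for v in range(140,168,2): print(v,[tuple(P[v,u].round(3)) for u in (288,292,296)])
```

```text
140 [(np.float64(0.615), np.float64(-0.157), np.float64(0.403)), (np.float64(0.616), np.float64(-0.149), np.float64(0.401)), (np.float64(0.611), np.float64(-0.14), np.float64(0.394))]
142 [(np.float64(0.613), np.float64(-0.157), np.float64(0.396)), (np.float64(0.616), np.float64(-0.15), np.float64(0.396)), (np.float64(0.608), np.float64(-0.139), np.float64(0.385))]
144 [(np.float64(0.613), np.float64(-0.157), np.float64(0.391)), (np.float64(0.616), np.float64(-0.15), np.float64(0.391)), (np.float64(0.611), np.float64(-0.14), np.float64(0.383))]
146 [(np.float64(0.611), np.float64(-0.157), np.float64(0.384)), (np.float64(0.612), np.float64(-0.149), np.float64(0.382)), (np.float64(0.611), np.float64(-0.14), np.float64(0.378))]
148 [(np.float64(0.609), np.float64(-0.156), np.float64(0.378)), (np.float64(0.614), np.float64(-0.15), np.float64(0.378)), (np.float64(0.61), np.float64(-0.14), np.float64(0.372))]
150 [(np.float64(0.609), np.float64(-0.157), np.float64(0.372)), (np.float64(0.611), np.float64(-0.149), np.float64(0.371)), (np.float64(0.609), np.float64(-0.14), np.float64(0.366))]
[... 768 characters left out ...]
0.043), np.float64(0.001)), (np.float64(0.265), np.float64(-0.031), np.float64(-0.001)), (np.float64(0.27), np.float64(-0.019), np.float64(-0.001))]
162 [(np.float64(0.269), np.float64(-0.046), np.float64(-0.001)), (np.float64(0.277), np.float64(-0.035), np.float64(0.003)), (np.float64(0.281), np.float64(-0.023), np.float64(0.001))]
164 [(np.float64(0.28), np.float64(-0.05), np.float64(0.002)), (np.float64(0.284), np.float64(-0.038), np.float64(0.001)), (np.float64(0.29), np.float64(-0.027), np.float64(0.002))]
166 [(np.float64(0.289), np.float64(-0.054), np.float64(0.003)), (np.float64(0.291), np.float64(-0.041), np.float64(-0.0)), (np.float64(0.299), np.float64(-0.031), np.float64(0.003))]
```

move_arm(
  deltas=[0,0,0,-21,0,0,0,0,0,0,-21,0,0,0,0,25,0,0,0,0,0,0,25,0,0,0,0,0,0,25,0,0,0,0,0,0,18,0,0,0,0,0,0,0,0,0,0,0,0],
)

```text
t: 3.6
tcp_pos: [0.6162, -0.1843, 0.2287]
tool_rot: [-0.583, 0.397, 0.588, 0.396]
force: [0.3, 0.7, -0.1]
finger_gap: -0.0
```

Run:
```python
from h import *
go(H+F*0.0397+[0,0,0.0725])
s=snap('scene','scene2');P=cloud(s)
im=s['image'][90:270,220:360,::-1]; cv2.imwrite('pics/cs2.png',cv2.convertScaleAbs(cv2.resize(im,None,fx=4,fy=3.3),alpha=1.5,beta=20))
```

```text
t 3.6 tcp [ 0.6162 -0.1843  0.2287] F [ 0.3  0.7 -0.1] shift mm [10.2  1.5 -1.4] gap -0.00035195311452304373
xaxis [-0.007  0.003 -1.   ] yaw of tool y,z [-158.2  111.8] q [-0.46  0.54  1.36 -0.    1.26 -2.42]
```

View pics/cs2.png

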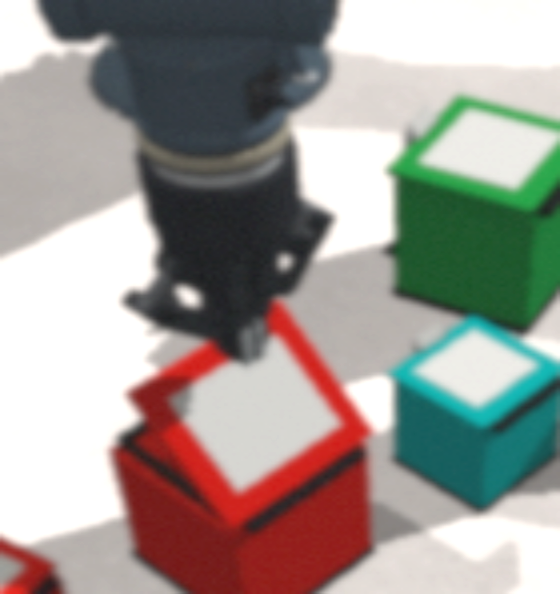

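move_arm(
  deltas=[0,10,0,0,0,0,0,0,10,0,0,0,0,0,0,8,0,0,0,0,0,0,0,0,0,0,0,0],
)

```text
t: 4.05
tcp_pos: [0.6174, -0.1849, 0.2027]
tool_rot: [-0.585, 0.396, 0.587, 0.396]
force: [0.1, 0.6, -0.3]
finger_gap: 0.0
```

```bash
cat >> h.py <<'E'
def look(tag):
    s=snap('scene',tag);P=cloud(s)
    im=s['image'][90:270,220:360,::-1]; cv2.imwrite(f'pics/c{tag}.png',cv2.convertScaleAbs(cv2.resize(im,None,fx=4,fy=3.3),alpha=1.5,beta=20))
    hsv=cv2.cvtColor(s['image'],cv2.COLOR_RGB2HSV)
    m=np.zeros(hsv.shape[:2],bool);m[175:290,240:318]=1
    m&=((hsv[...,0]<8)|(hsv[...,0]>172))&(hsv[...,1]>130)|((hsv[...,1]<60)&(hsv[...,2]>90)); m=cv2.erode(m.astype(np.uint8),np.ones((3,3)))>0
    D=P[m]-H; u=D@F; v=D@np.array([F[1],-F[0],0]); z=D[:,2]
    # lid angle from points, lid top: candidates at lid: use sweep inliers
    k=(abs(v)<.06)&(u>.01)&(z>-.002)&(u<.118)
    A=np.linspace(-.03,.95,197); best=max(A,key=lambda a:(abs(z[k]*np.cos(a)-u[k]*np.sin(a)-.0085)<.0025).sum())
    g=abs(z[k]*np.cos(best)-u[k]*np.sin(best)-.0085)<.004
    a=np.arctan2(*np.linalg.lstsq(np.c_[u[k][g],np.ones(g.sum())],z[k][g],rcond=None)[0][:1].tolist(),1)
    print('lid angle',round(best,3),'fit',round(float(a),3),g.sum())
E
python3 - <<'E'
from h import *
go(H+F*0.0397+[0,0,0.0725-.024])
look('scene3')
E
```

```text
t 4.05 tcp [ 0.6174 -0.1849  0.2027] F [ 0.1  0.6 -0.3] shift mm [ 8.2  2.5 -0.4] gap 0.0003897778192734388
xaxis [-0.003  0.001 -1.   ] yaw of tool y,z [-158.1  111.9] q [-0.46  0.56  1.39 -0.    1.2  -2.42]
lid angle 0.86 fit 0.849 941
```

View pics/cscene3.png

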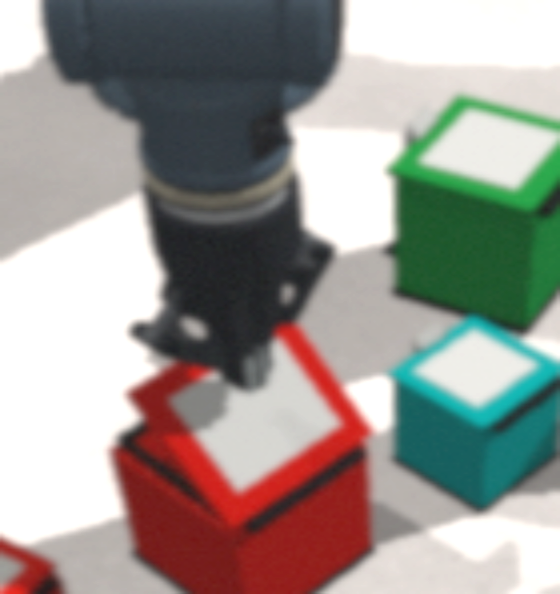

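move_arm(
  deltas=[0,8,2.5,0,0,0,0,0,3,3.5,0,0,0,0,0,3,4,0,0,0,0,0,5,5,0,0,0,0,0,5,4.5,0,0,0,0,0,5,4,0,0,0,0,0,5.5,3.5,0,0,0,0,0,0,0,0,0,0,0],
)

```text
t: 4.9
tcp_pos: [0.5921, -0.1953, 0.1685]
tool_rot: [-0.585, 0.396, 0.587, 0.396]
force: [0.5, -1.1, 0.3]
finger_gap: 0.003
```

Run:
```python
from h import *
go(H+F*0.0735+[0,0,0.0025])
look('scene4')
```

```text
t 4.9 tcp [ 0.5921 -0.1953  0.1685] F [ 0.5 -1.1  0.3] shift mm [20.   8.9 -0.3] gap 0.0032960287400261947
xaxis [-0.002  0.001 -1.   ] yaw of tool y,z [-158.1  111.9] q [-0.5   0.57  1.47 -0.    1.1  -2.45]
lid angle 0.465 fit 0.45 1008
```

View pics/cscene4.png

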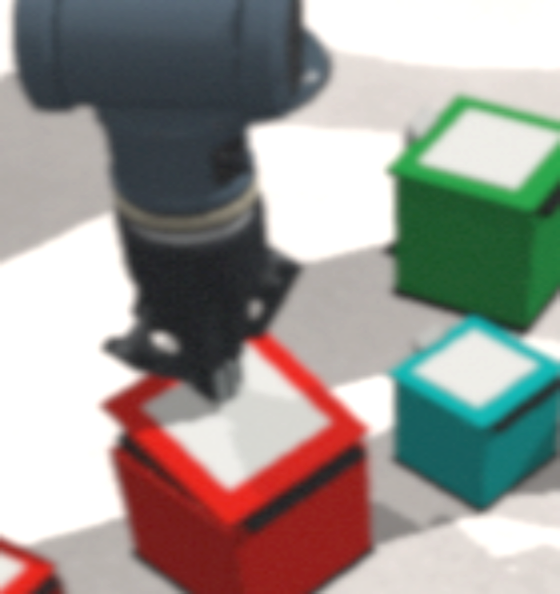

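move_arm(
  deltas=[0,5.5,3,0,0,0,0,0,5.5,3,0,0,0,0,0,5,2,0,0,0,0,0,4,1,0,0,0,0,0,4,1,0,0,0,0,0,4.5,1,0,0,0,0,0,0,0,0,0,0,0,0,0,0,0,0,0,0],
)

```text
t: 5.75
tcp_pos: [0.5829, -0.1995, 0.141]
tool_rot: [-0.586, 0.396, 0.586, 0.396]
force: [-0.7, -0.5, 1.1]
finger_gap: -0.002
```

Run:
```python
from h import *
go(H+F*0.078+[0,0,0.009-.024])
look('scene5')
```

```text
t 5.75 tcp [ 0.5829 -0.1995  0.141 ] F [-0.7 -0.5  1.1] shift mm [10.   3.4  0.2] gap -0.002373666944358497
xaxis [-0.  0. -1.] yaw of tool y,z [-158.  112.] q [-0.51  0.6   1.52 -0.    1.03 -2.46]
lid angle 0.135 fit 0.113 968
```

View pics/cscene5.png

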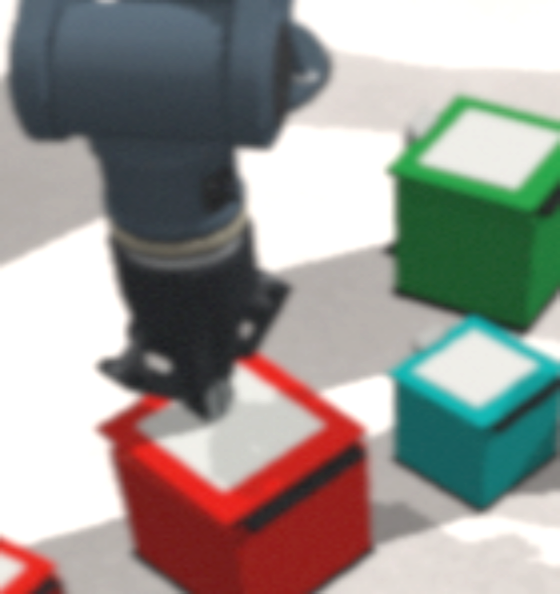

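move_arm(
  deltas=[0,2.5,1.5,0,0,0,0,0,2.5,1.5,0,0,0,0,0,2,0,0,0,0,0,0,0,0,0,0,0,0],
)

```text
t: 6.2
tcp_pos: [0.5806, -0.2009, 0.1346]
tool_rot: [0.586, -0.396, -0.586, -0.396]
force: [-0.0, 0.6, 4.1]
finger_gap: -0.001
```

move_arm(
  deltas=[0,2,0,0,0,0,0,0,0,0,0,0,0,0],
)

```text
t: 6.4
tcp_pos: [0.5804, -0.2009, 0.133]
tool_rot: [0.586, -0.396, -0.586, -0.395]
force: [-2.3, 0.7, 6.5]
finger_gap: -0.001
```

move_arm(
  deltas=[0,1.5,0,0,0,0,0,0,0,0,0,0,0,0],
)

```text
t: 6.6
tcp_pos: [0.5803, -0.201, 0.1318]
tool_rot: [0.586, -0.396, -0.586, -0.395]
force: [-2.2, 0.3, 8.6]
finger_gap: -0.002
```

move_arm(
  deltas=[0,1.5,0,0,0,0,0,0,0,0,0,0,0,0],
)

```text
t: 6.8
tcp_pos: [0.5803, -0.2011, 0.1307]
tool_rot: [0.586, -0.396, -0.586, -0.395]
force: [-2.3, 0.4, 11.4]
finger_gap: -0.004
```

move_arm(
  deltas=[0,1,0,0,0,0,0,0,0,0,0,0,0,0],
)

```text
t: 7.0
tcp_pos: [0.5802, -0.2011, 0.1304]
tool_rot: [0.587, -0.396, -0.586, -0.395]
force: [-3.1, 0.8, 13.5]
finger_gap: -0.001
```

Run:
```python
from h import *
go(H+F*0.078+[0,0,0.009-.024])
look('scene6')
```

```text
t 7.0 tcp [ 0.5802 -0.2011  0.1304] F [-3.1  0.8 13.5] shift mm [-0.6  0.3  0.7] gap -0.00129991982075026
xaxis [ 0.001 -0.001 -1.   ] yaw of tool y,z [-158.  112.] q [-0.51  0.61  1.53 -0.    1.   -2.47]
lid angle 0.005 fit -0.014 910
```

move_arm(
  deltas=[0,1.5,0,0,0,0,0,0,0,0,0,0,0,0],
)

```text
t: 7.25
tcp_pos: [0.5803, -0.2011, 0.1301]
tool_rot: [0.587, -0.396, -0.586, -0.395]
force: [-4.8, 0.5, 19.7]
finger_gap: -0.003
```

move_arm(
  deltas=[0,1.5,0,0,0,0,0,0,0,0,0,0,0,0],
)

```text
t: 7.45
tcp_pos: [0.5803, -0.2012, 0.1299]
tool_rot: [0.587, -0.396, -0.585, -0.395]
force: [-7.3, 2.2, 26.3]
finger_gap: 0.001
```

move_arm(
  deltas=[0,1.5,0,0,0,0,0,0,0,0,0,0,0,0],
)

```text
t: 7.65
tcp_pos: [0.5803, -0.2013, 0.1296]
tool_rot: [0.587, -0.396, -0.585, -0.395]
force: [-9.0, 3.9, 32.6]
finger_gap: -0.001
```

Force now climbs with almost no travel, so the lid is on its hard stop. I'll retreat and check.

move_arm(
  deltas=[0,-3,0,0,0,0,0,0,-5,0,0,0,0,0,0,-15,0,0,0,0,0,0,-30,0,0,0,0,0,0,-40,0,0,0,0,0,0,-40,0,0,0,0,0,0,-40,0,0,0,0,0,0,-20,0,0,0,0,0,0,0,0,0,0,0,0],
)

```text
t: 8.55
tcp_pos: [0.5819, -0.2016, 0.3201]
tool_rot: [0.589, -0.395, -0.583, -0.396]
force: [-0.0, 0.2, -0.5]
finger_gap: 0.002
```

Run:
```python
from h import *
go(H)
look('scene7')
def planar(tag,x0,x1,y0,y1):
    s=load(tag);P=cloud(s);hsv=cv2.cvtColor(s['image'],cv2.COLOR_RGB2HSV)
    m=np.zeros(hsv.shape[:2],bool);m[y0:y1,x0:x1]=1
    m&=(hsv[...,1]<60)&(P[...,2]>.12); m=cv2.erode(m.astype(np.uint8),np.ones((3,3)))>0
    n,l=cv2.connectedComponents(m.astype(np.uint8)); k=1+np.argmax([(l==i).sum() for i in range(1,n)]); W=P[l==k]
    V=np.linalg.svd(W-W.mean(0))[2] if len(W)<3000 else None; nn=V[2]*np.sign(V[2][2])
    print(tag,len(W),W.mean(0).round(4),'tilt',np.arccos(nn[2]).round(4),'n',nn.round(3))
planar('scene7',240,318,195,285)
for t in('scene0','scene7'): planar(t,400,455,130,180)
```

```text
t 8.55 tcp [ 0.5819 -0.2016  0.3201] F [-0.   0.2 -0.5] shift mm [174.4 -75.6   3.1] gap 0.002168516953313528
xaxis [ 0.007 -0.004 -1.   ] yaw of tool y,z [-158.  112.] q [-0.51  0.41  1.32 -0.    1.4  -2.47]
lid angle 0.03 fit 0.012 1123
scene7 678 [ 0.5973 -0.1937  0.158 ] tilt 0.7687 n [-0.691  0.08   0.719]
scene0 698 [0.5844 0.2295 0.1906] tilt 0.7766 n [-0.129  0.689  0.713]
scene7 698 [0.5852 0.2286 0.1916] tilt 0.7667 n [-0.185  0.669  0.72 ]
```

View pics/scene7.png

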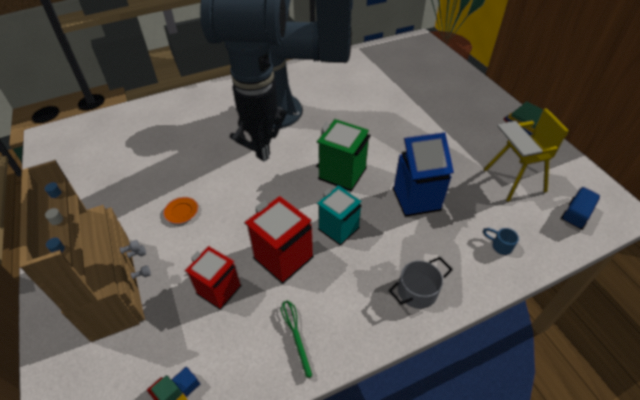

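Run:
```python
from h import *
def lid(s):
    P=cloud(s);D=P-H;u=D@F;v=D@np.array([F[1],-F[0],0]);z=D[...,2]
    k=(s['depth']>0)&(abs(v)<.045)&(u>.02)&(u<.1)&(z>.004)&(z<.02)
    u,v,z=u[k],v[k],z[k]
    for _ in range(4):
        c=np.linalg.lstsq(np.c_[u,v,np.ones(len(u))],z,rcond=None)[0]; r=z-np.c_[u,v,np.ones(len(u))]@c; g=abs(r)<2.5*np.median(abs(r))*1.48; u,v,z=u[g],v[g],z[g]
    return c[:2].round(4),(c@[.0,0,1]*1e3).round(2),'z85 mm',(c[0]*85+c[2]*1e3).round(2),len(u)
for n in('scene','top'):
    for i in range(3): print(n,lid(snap(n,f'{n}f{i}')))
# reference: other twins & the turquoise/green shut lid in same views give bias
a=load('top0');b=load('topf2');x=np.abs(a['image'][130:215,145:240].astype(int)-b['image'][130:215,145:240]).mean();print('blue diff',x)
im=b['image'][100:220,330:500,::-1];cv2.imwrite('pics/ctf.png',cv2.convertScaleAbs(cv2.resize(im,None,fx=4,fy=4),alpha=1.7,beta=10))
```

```text
scene (array([0.0131, 0.0003]), np.float64(9.9), 'z85 mm', np.float64(11.01), 1022)
scene (array([0.0097, 0.0021]), np.float64(10.12), 'z85 mm', np.float64(10.94), 1013)
scene (array([0.0121, 0.0046]), np.float64(10.0), 'z85 mm', np.float64(11.02), 1026)
top (array([0.0074, 0.0006]), np.float64(8.42), 'z85 mm', np.float64(9.04), 401)
top (array([0.0059, 0.0009]), np.float64(8.24), 'z85 mm', np.float64(8.74), 409)
top (array([ 0.0091, -0.0006]), np.float64(8.26), 'z85 mm', np.float64(9.04), 422)
blue diff 17.468317853457172
```

View pics/ctf.png

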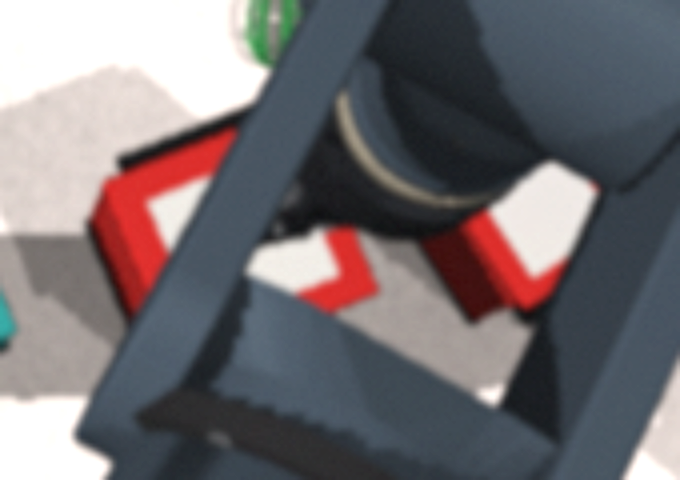

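Run:
```python
from h import *
print(manip.sense()['qd'].round(4)); job.sign_off()
```

```text
[ 0.0011 -0.0056 -0.0102  0.0005  0.0006 -0.0002]
the job is handed in; nothing more can be done
```

The red bin's lid is shut and looks latched, and I handed the job in at about 9 s of the 29 s allowed.

**What I did:** With the fingers closed and pointing down, I followed the lid from about 0.86 rad down to its hard stop. I pressed on the white panel, about 77 mm from the hinge. Upward force reached about 33 N at the stop, then I backed off to about 150 mm clear of the lid.

**Lid check after release:** Plane fits gave 0.010–0.013 rad in the scene view and 0.006–0.009 rad in the top view. That matches the latched rest of about 0.01, and an unlatched lid would have risen above 0.03. A cruder angle estimate read 0.03, but it had read about 0.02 higher than a direct fit all along, so I trusted the plane fits.

**Blue lid:** The arm never went near it. Its panel centre measured within about 2 mm of the start, which is measurement noise. A raw image difference in the top view was large (17 grey levels); I put that down to the arm and its shadow and did not check it further.

**Disagreements:**
- The closed fingertips sat about 24 mm higher than the reported TCP. I saw this in the depth image and allowed for it.
- One quick plane fit on the shut red lid gave a nonsense tilt of 0.77 rad. I took it to be spoiled by outlying points, since the more careful fits agreed with each other.

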